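# Stand the slumped plates back in the drainer

### The arm

A 7-joint arm with a two-finger parallel gripper is mounted at the origin on a cart in front of the work surface, level with it; the furniture and walls round the work are solid. World frame = base frame: x ahead of the robot, y to its left, z up, the work surface at z = 0. Lengths are in mm, angles in rad, forces in N, time in s.
With the tool pointing down it reaches from about 350 to 900 mm from the base axis. Payload 7.2 kg.
Tool frame: the origin (TCP) lies at the very end of the fingers, on their centre line; the grasp point (between the pads) lies 19 mm behind it; z points along the fingers, y is the line along which they close (so a half turn about z gives the same grasp; the last joint's range is limited). The gripper opens to 85 mm and grips with 20 to 120 N. Pads are 22 mm wide; open, the fingers measure 114 mm over their backs; the gripper's body (76 mm by 85 mm) begins 54 mm behind the grasp point. The pads swing forward as they close: fully open they stand 13 mm farther back than shut.
Start: joints at [-1.35, 0.411, -0.013, 1.596, 0.006, 1.134, -0.082], TCP at [178.011, 599.117, 231.297] pointing down, gripper open.
Joint ranges: [-2.95, 2.95], [-0.29, 1.99], [-1.47, 1.44], [0.14, 2.54], [-1.03, 4.17], [0.13, 1.85], [-2.86, 2.86]. Speed limits (rad/s): [2.39, 2.39, 3.01, 3.01, 3.14, 3.14, 3.14].

### API

Orientations are given as a unit quaternion [w, x, y, z].
In Python, from workcell import r gives the robot as it stands. Calls block until the motion is done:
- r.movep(position, orientation): joint-space move of the TCP to a pose.
- r.movel(position, feed=150, rotation=None, force_limit=None): straight line of the TCP; rotation=None keeps the orientation; feed is the mean speed in mm/s. With force_limit (N) it stops when the force on the tool has changed by that much, and returns True; else False.
- r.set_joints(angles): joint-space move.
- r.ungrasp() and r.clamp(): open the fingers fully, or close them until they stop; the grip force is fixed at half the most.
- r.sleep(seconds).
- r.ik(position, orientation): joint angles nearest the present ones, or None.
- r.camera(name): name is "side" or "top" or "wrist"; returns a dict with "color" (400x640x3 uint8, blue, green, red), "depth" (400x640 float32, mm along the optical axis (not along the pixel's ray), 0 where there is no reading), "fx", "fy", "cx", "cy" (pixels), "R" (3x3) and "t" (3): a world point X has camera coordinates R X + t; the wrist camera has in their place "mount" (4x4, takes a point from camera to tool coordinates, whose origin is the TCP and whose axes are the flange's). Camera axes: x right, y down, z forward; pixel columns grow to the right and rows downward; lengths in mm; the calibration is good to about 2 mm. A picture is of the moment at which its call begins: read the wrist's pose just before it.
A pose or a line that the arm cannot do raises r.IKError and nothing moves.
- r.job_done(): hands the job in; it is judged then, once.
Readings, each from a call of its own:
- r.get_time(): time.
- r.get_joint_positions(): joint angles.
- r.get_qvel(): joint speeds.
- r.get_effort(): joint torques, N m.
- r.get_position(): TCP position.
- r.get_eef_rot(): TCP orientation.
- r.get_force(): force on the tool from outside, world axes, zero at the start.
- r.get_torque(): the same for the moment, N m.
- r.get_finger_gap(): finger opening in mm.
- r.get_finger_force(): force on a finger pad.
Only numpy, scipy, OpenCV 4.12 (cv2) and the standard library are available. Lean on these libraries where they do the work, as an engineer would, in place of code of your own. Each camera call takes 0.05 s, during which the arm holds its last target. There are 200 camera calls.

### The job

Two plates in the dish drainer, one large and one small, have slumped forward in their slots. Push each of them over with a fingertip until it leans back like the plate at the rear, each in the slot where it stands; push gently, do not grip, lift or re-slot any plate, and leave the rear plate, the mug, the glass and the brush alone.

Things in the scene. Friction and masses are not known exactly. Their poses are not given: they have to be found in the camera images.
- drainer: Wire dish drainer on a white drip tray (304 x 226 mm); it does not move. Origin on the worktop under its middle, x to its rear (roughly away from the robot), y to its left, z up. Three V-shaped slots lie one behind the other, bottoms along y at x = -78, 0 and +78 mm. The rear slot holds the plate that leans back, the other two the slumped plates in either order.
- drainer_bar (a point): Middle of the bar between the front and middle slots, 110 mm above the worktop. Four such bars (6 mm thick, 100 mm long, along y) stand at the drainer's x = -117, -39, 39 and 117 mm; the plates lean on them, forward or back. From each bar two wires at y = -50 and 50 mm slope down to the slot bottoms (flat for 14 mm, top 39 mm above the worktop), which carry the plates' rims.
- dinner_plate: Large white plate, 235 mm across, 20 mm deep, 0.4 to 0.65 kg, on edge, eating side to the robot. Origin near the rim's lowest point; z runs up the plate, x to the rear. z leans forward by 0.37 rad at the start (rim plane 0.48), back by 0.3 (rim plane 0.2) when pushed over. Once the rim plane is upright it falls back by itself; the push takes 1 to 3 N at the top.
- dinner_plate_top (a point): Topmost point of the large plate's rim, about 225 mm above the worktop at the start, 257 mm when it leans back.
- dinner_plate_foot (a point): Lowest point of the large plate's rim, in the bottom of its slot, about 26 mm above the worktop; 235 mm from the top point. The plate turns about this point, which may slide up to 25 mm forward as it does.
- side_plate: The small plate, white, 175 mm across, 18 mm deep, 0.2 to 0.35 kg, standing like the large one in the other of the front and middle slots; axes and leans as for the large plate.
- side_plate_top (a point): Topmost point of the small plate's rim, about 180 mm above the worktop at the start, 195 mm when it leans back.
- side_plate_foot (a point): Lowest point of the small plate's rim, about 23 mm above the worktop; 173 mm from the top point.
- back_plate: Another large plate, in the rear slot, which already leans back as it should. Origin and axes as for the large plate. To be left alone.
- mug: Mug, 82 mm wide, 91 mm high, handle on its -y side, right of the drainer near the front edge. Origin under its middle. To be left alone.
- glass: Drinking glass, 81 mm wide, 93 mm high, standing in the same area. Origin under its middle. To be left alone.
- brush: White dish brush, 289 mm long along its y, 38 mm high, lying in front of the drainer along the worktop edge. Origin under its middle. To be left alone.

How it is judged:
By the outcome, as a careful person would: the job done as asked, in the order asked, and still so for the second after the job is handed in, with the robot touching nothing.
It also fails if it takes over 48 s, if anything falls off the work surface, if the arm or the gripper's body presses on something with over 40 N, if the wrist force passes 120 N, or if a joint passes its speed limit or range.

## Working session

There is one attempt and no reset: what is moved stays moved. The work goes in short steps, each a Python script; the robot and the scene stay as the last script left them, time stands still between calls to the robot, and variables do not carry over. Pictures are saved under pics/ and viewed, at most 10 in all, crops included, and the job is handed in when it is done.

```bash
mkdir -p pics; python3 - <<'E'
from workcell import r
import cv2,numpy as np
for n in("side","top"):
    c=r.camera(n); cv2.imwrite(f"pics/{n}0.png",c["color"]); np.savez(f"{n}0.npz",**c)
    R=c["R"];print(n,"cam at",-R.T@c["t"],"fwd",R[2],c["fx"])
print(r.get_time(),r.get_eef_rot())
E
```

```text
side cam at [375.09620233 663.39011583 596.59210804] fwd [ 0.21171336 -0.84329903 -0.49398805] 382.618437846543
top cam at [ 424.25087589  -83.97493076 1223.24495355] fwd [ 0.11962764 -0.02991311 -0.99236809] 492.2438987374019
0.1 [-5.08410252e-05  1.43881321e-01  9.89594694e-01 -7.10558550e-04]
```

View pics/side0.png

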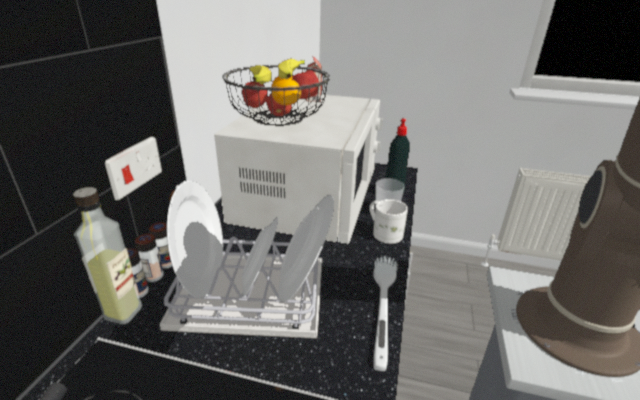

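View pics/top0.png

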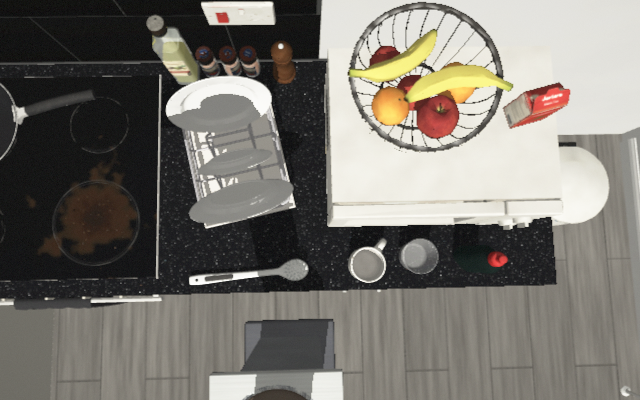

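Side view: the front plate (large) has its top near (330,197) and the middle plate (small) has its top near (275,220). Both slump toward the robot, and the rear plate leans back. In the top view, the large plate is around (242,200), the small one around (237,160) and the tray's front corners are at about (207,227) and (295,208). I'll enlarge both.

```bash
python3 - <<'E'
import cv2,numpy as np
s=dict(np.load("side0.npz"));t=dict(np.load("top0.npz"))
a=cv2.resize(s["color"][170:340,150:350],None,fx=4,fy=3.5,interpolation=2)[:595]
b=cv2.resize(t["color"][65:235,160:310],None,fx=3.5,fy=3.5,interpolation=2)
cv2.imwrite("pics/s1.png",cv2.resize(s["color"][170:340,150:350],None,fx=3.5,fy=3.5,interpolation=2)); cv2.imwrite("pics/t1.png",b)
def cloud(c):
    v,u=np.mgrid[:400,:640];d=c["depth"];m=d>0
    P=np.stack([(u-c["cx"])/c["fx"]*d,(v-c["cy"])/c["fy"]*d,d],-1)
    return (P-c["t"])@c["R"]
for n,c,box in(("top",t,(65,235,160,310)),("side",s,(170,340,150,350))):
    W=cloud(c)[box[0]:box[1],box[2]:box[3]].reshape(-1,3)
    W=W[(W[:,2]>60)&(W[:,2]<300)&(W[:,0]>350)]
    np.save(n+"W.npy",W)
    # side: profile of the max z versus x
    for x in range(380,760,15):
        w=W[(W[:,0]>=x)&(W[:,0]<x+15)]
        if len(w)>3:
            k=np.argsort(-w[:,2])[:6]; print(n,x,len(w),w[k].mean(0).round(),w[:,1].min().round(),w[:,1].max().round())
W=cloud(t)
for u,v in[(207,226),(293,208),(268,108),(190,150)]: print("tray",u,v,W[v,u].round())
E
```

```text
top 485 85 [498.  63. 234.] 56.0 140.0
top 500 401 [503.  43. 235.] 8.0 168.0
top 515 540 [516.  17. 224.] -19.0 177.0
top 530 534 [531.  12. 210.] -37.0 179.0
top 545 513 [546.  30. 196.] -47.0 176.0
top 560 435 [562.   4. 174.] -51.0 179.0
top 575 354 [577.  -4. 150.] -51.0 181.0
top 590 267 [604.  94. 180.] -43.0 186.0
top 605 273 [607.  75. 181.] -34.0 188.0
top 620 372 [622.  48. 171.] -32.0 189.0
top 635 275 [636.  58. 159.] -25.0 193.0
top 650 228 [651.  45. 141.] -25.0 198.0
top 665 180 [667.  34. 112.] -21.0 203.0
top 680 52 [693. 145. 108.] -16.0 205.0
top 695 111 [702. 123. 114.] -16.0 206.0
top 710 70 [714.  70. 115.] -10.0 210.0
top 725 273 [739. 221. 149.] -7.0 225.0
top 740 514 [754. 204. 205.] -5.0 223.0
top 755 1026 [768. 171. 238.] -3.0 205.0
side 485 107 [499.  70. 233.] -133.0 143.0
side 500 744 [503.  50. 234.] -133.0 171.0
side 515 919 [517.  18. 225.] -145.0 181.0
side 530 922 [ 537. -129.  216.] -134.0 182.0
side 545 615 [ 550. -128.  215.] -317.0 180.0
side 560 551 [ 566. -130.  212.] -384.0 183.0
side 575 481 [ 581. -129.  210.] -459.0 186.0
side 590 455 [ 598. -130.  208.] -133.0 189.0
side 605 581 [ 612. -129.  206.] -133.0 192.0
side 620 744 [ 628. -129.  204.] -134.0 197.0
side 635 533 [ 641. -128.  201.] -134.0 200.0
side 650 412 [ 657. -129.  199.] -133.0 201.0
side 665 389 [ 671. -130.  198.] -133.0 205.0
side 680 354 [ 687. -129.  196.] -134.0 209.0
side 695 414 [ 702. -128.  194.] -135.0 213.0
side 710 370 [ 718. -129.  191.] -134.0 215.0
side 725 583 [ 730. -128.  190.] -134.0 227.0
side 740 706 [754. 212. 203.] -132.0 227.0
side 755 1347 [769. 176. 239.] -133.0 225.0
tray 207 226 [502. 162.  14.]
tray 293 208 [544. -48.   0.]
tray 268 108 [782.   7.  63.]
tray 190 150 [685. 197.  46.]
```

View pics/s1.png

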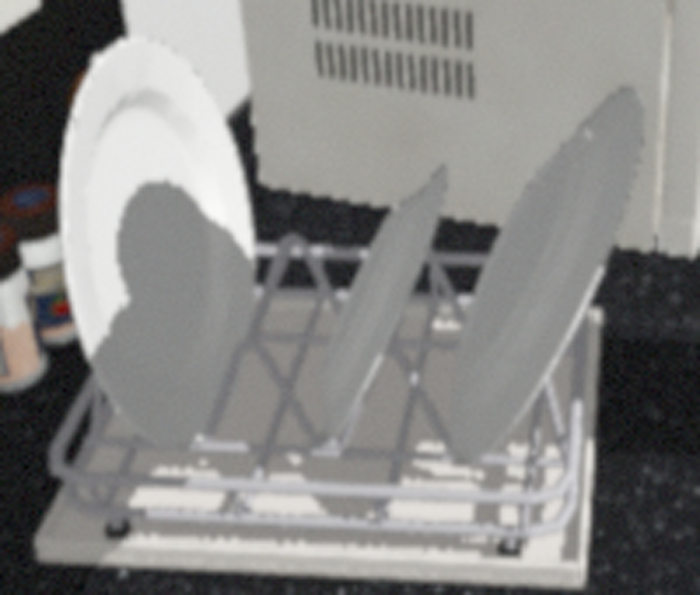

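View pics/t1.png

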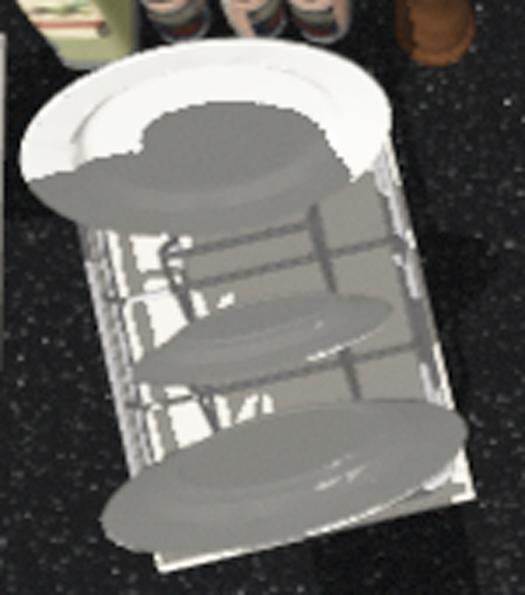

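Both views agree. The large plate's top is near (498,65,234) and the small one's near (604,80,181). The drainer yaw is about 0.2, so its centre is near (672,87). The small plate has to go first, because once the large plate leans back it would block it. Next I'll refine the yaw and rims and move above the gap.

```bash
cat > h.py <<'E'
from workcell import r
import numpy as np,cv2
yaw=0.197; C=np.array([672.,87.])
ex=np.array([np.cos(yaw),np.sin(yaw)]);ey=np.array([-ex[1],ex[0]])
f=np.pi/2+yaw/2; Q=[0,np.cos(f),np.sin(f),0]
def w(x,y,z): return [*(C+x*ex+y*ey),z]
def loc(P): d=np.asarray(P)[...,:2]-C; return np.stack([d@ex,d@ey,np.asarray(P)[...,2]],-1)
E
python3 - <<'E'
from h import *
for n in("top","side"):
    L=loc(np.load(n+"W.npy")); L=L[abs(L[:,1])<130]
    for nm,lo,hi,z0 in(("large",-200,-110,150),("small",-90,-20,130),("back",60,170,150)):
        A=L[(L[:,0]>lo)&(L[:,0]<hi)&(L[:,2]>z0)]
        co=np.linalg.lstsq(np.c_[A[:,1:],np.ones(len(A))],A[:,0],rcond=None)[0]
        k=A[np.argsort(-A[:,2])[:15]].mean(0)
        print(n,nm,len(A),"dx/dy %.3f dx/dz %.3f"%(co[0],co[1]),"top",k.round(),"yrange",A[:,1].min().round(),A[:,1].max().round(),"xmin",A[:,0].min().round(), "zmax",A[:,2].max().round())
r.clamp()
print(r.ik(w(-97,0,330),Q))
r.movep(w(-97,0,330),Q); print(r.get_position(),r.get_eef_rot(),r.get_force(),r.get_finger_gap(),r.get_time())
E
```

```text
top large 2031 dx/dy -0.015 dx/dz -0.679 top [-174.   -3.  234.] yrange -112.0 114.0 xmin -176.0 zmax 236.0
top small 777 dx/dy -0.012 dx/dz -0.704 top [-65.   4. 180.] yrange -80.0 81.0 xmin -67.0 zmax 182.0
top back 1903 dx/dy -0.019 dx/dz 0.082 top [116.   7. 255.] yrange -112.0 121.0 xmin 90.0 zmax 258.0
side large 1614 dx/dy -0.087 dx/dz -0.710 top [-173.    3.  234.] yrange -108.0 118.0 xmin -174.0 zmax 235.0
side small 567 dx/dy -0.127 dx/dz -0.794 top [-64.   2. 181.] yrange -58.0 83.0 xmin -65.0 zmax 183.0
side back 2191 dx/dy -0.029 dx/dz 0.090 top [118.  10. 256.] yrange -107.0 124.0 xmin 93.0 zmax 258.0
[-0.53599207  0.27553648  0.43225674  1.58777744 -0.1184198   1.30430967
  1.6809393 ]
[576.74477938  69.1825137  329.77717199] [-1.84427083e-04 -9.91118707e-02  9.95076267e-01  1.60336131e-04] [ 0.17242791 -0.31165464  0.36287997] 0.4394170512388486 3.2583
```

```bash
python3 - <<'E'
from h import *
r.movel(w(-95,3,250),feed=150)
print("down hit",r.movel(w(-95,3,170),feed=80,force_limit=4))
f0=np.array(r.get_force())
for x,z in((-75,170),(-55,173),(-40,177),(-28,181),(-18,184),(-10,186),(-3,187),(4,187)):
    h=r.movel(w(x,3,z),feed=50,force_limit=8)
    F=np.array(r.get_force())-f0
    print(x,h,(F[:2]@ex).round(2),F[2].round(2),loc(r.get_position()).round(1))
    if h: break
c=r.camera("side");cv2.imwrite("pics/s2.png",c["color"][150:350,130:400].repeat(2,0).repeat(2,1));print(r.get_time())
E
```

```text
down hit False
-75 False -1.64 -0.81 [-75.1   2.9 169.7]
-55 False -1.21 -1.1 [-55.    3.  172.8]
-40 False -0.52 -0.32 [-39.8   2.9 176.9]
-28 False -0.31 -0.3 [-27.7   3.  181. ]
-18 False -0.3 0.07 [-17.7   3.  184. ]
-10 False -0.63 0.33 [ -9.7   3.  186. ]
-3 False -0.69 -0.97 [ -2.7   3.  187. ]
4 False -1.06 0.57 [  4.3   3.1 186.9]
8.3667
```

View pics/s2.png

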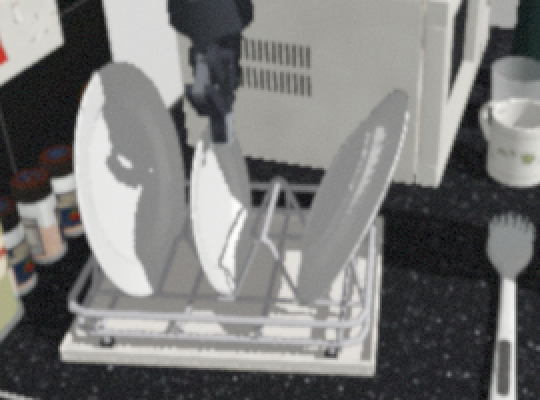

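The view shows the small plate now leaning back against its bar like the rear plate, with the finger still close in front of it. I'll retract, check with depth, then push the large plate.

```bash
cat >> h.py <<'E'
def tops():
    for n in("top","side"):
        c=r.camera(n); v,u=np.mgrid[:400,:640];d=c["depth"]
        P=np.stack([(u-c["cx"])/c["fx"]*d,(v-c["cy"])/c["fy"]*d,d],-1)
        L=loc((P-c["t"])@c["R"])[d>0]; L=L[(abs(L[:,1])<115)&(L[:,2]>130)&(L[:,2]<275)]
        for nm,lo,hi in(("large",-200,-5 if LB else -100),("small",-3 if LB else -90,75),("back",90,170)):
            A=L[(L[:,0]>lo)&(L[:,0]<hi)]
            if len(A)>20: print(n,nm,A[np.argsort(-A[:,2])[:15]].mean(0).round())
    return c
LB=False
E
python3 - <<'E'
from h import *
r.movel(w(-40,3,190),feed=100); r.movel(w(-60,3,330),feed=200)
r.movel(w(-225,0,330),feed=200)
tops()
print("down hit",r.movel(w(-215,0,205),feed=120,force_limit=4))
f0=np.array(r.get_force())
for x,z in((-185,205),(-165,210),(-145,217),(-125,224),(-110,229),(-100,232),(-92,234),(-85,235),(-78,235)):
    h=r.movel(w(x,0,z),feed=50,force_limit=10)
    F=np.array(r.get_force())-f0
    print(x,h,(F[:2]@ex).round(2),F[2].round(2),loc(r.get_position()).round(1))
    if h: break
c=r.camera("side");cv2.imwrite("pics/s3.png",c["color"][150:350,130:400].repeat(2,0).repeat(2,1));print(r.get_time())
E
```

```text
top large [-173.  -14.  232.]
top small [ 22.   4. 193.]
top back [117.   3. 255.]
side large [-173.    5.  234.]
side small [ 24.   4. 193.]
side back [118.   8. 256.]
down hit False
-185 False -0.46 0.02 [-1.852e+02 -1.000e-01  2.048e+02]
-165 False -0.78 0.85 [-1.650e+02 -1.000e-01  2.099e+02]
-145 False -0.68 -0.21 [-1.450e+02 -1.000e-01  2.169e+02]
-125 False -0.94 -0.16 [-1.249e+02 -1.000e-01  2.239e+02]
-110 False -0.87 -0.66 [-1.098e+02 -1.000e-01  2.290e+02]
-100 False 0.59 0.74 [-99.7  -0.  232. ]
-92 False 0.34 0.11 [-91.7   0.  234. ]
-85 False -0.28 -1.0 [-84.7   0.  234.9]
-78 False -0.95 0.48 [-77.7  -0.  234.9]
16.3167
```

View pics/s3.png

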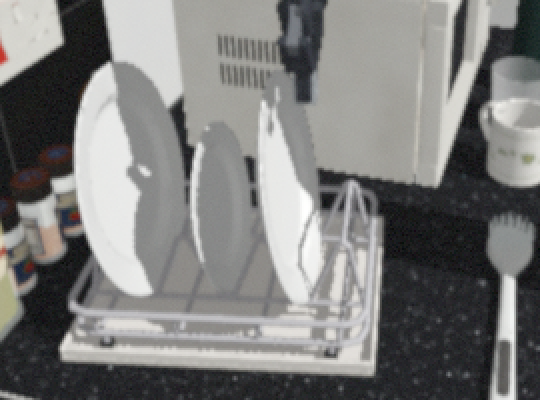

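The large plate now leans back too, with its top at about (290,75). The small and rear plates stand as they should. I'll retract and verify.

```bash
python3 - <<'E'
import h; from h import *
r.movel(w(-160,0,240),feed=120); r.movel(w(-220,0,380),feed=200)
r.sleep(0.7); h.LB=True; c=tops(); cv2.imwrite("pics/s4.png",c["color"]);print(r.get_time(),r.get_force())
E
```

```text
top large [-44.   4. 254.]
top small [ 22.  -3. 192.]
top back [116.   9. 255.]
side large [-43.   3. 254.]
side small [ 24.   2. 193.]
side back [117.   9. 256.]
18.8583 [ 0.12702483  0.06079847 -0.03562177]
```

View pics/s4.png

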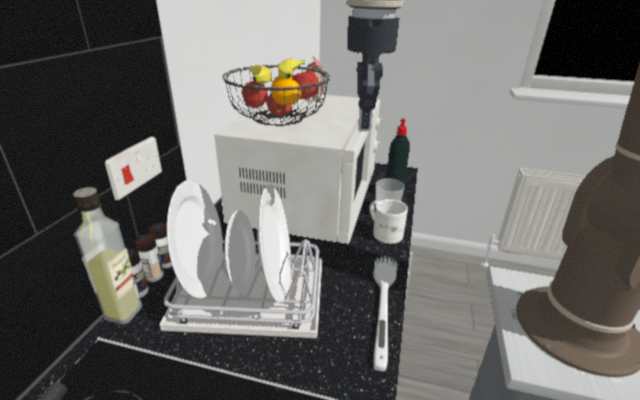

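All three plates lean back, the top heights match the given values, and the other objects have not moved.

```bash
python3 -c "
from workcell import r
print(r.job_done())"
```

```text
the job is handed in; nothing more can be done
None
```

I pushed the small plate over and then the large one. Both now lean back in their own slots like the rear plate, nothing else was touched, and the job was handed in at about 19 s of the 48 s allowed.

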